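# Scrape out the griddle's gutter and empty it through the drain

## Robot

A 6-joint arm with a two-finger parallel gripper is mounted at the origin on the work surface. World frame = base frame: x ahead of the robot, y to its left, z up, the work surface at z = 0. Lengths are in mm, angles in rad, forces in N, time in s.
With the tool pointing down it reaches from about 275 to 825 mm from the base axis. Payload 4.9 kg.
Tool frame: the origin (TCP) lies where the fingers leave the gripper's body, on its centre line; the fingertips stand 73 mm ahead of it and the grasp point (between the pads) lies 54 mm ahead of it (ctrl.tcp_to_grasp is the z of the grasp point in the tool frame, in mm); z points along the fingers, y is the line along which they close (so a half turn about z gives the same grasp; the last joint's range is limited). The gripper opens to 85 mm and grips with 20 to 120 N. Pads are 22 mm wide; open, the fingers measure 114 mm over their backs; the gripper's body (76 mm by 85 mm) begins 54 mm behind the grasp point. The pads swing forward as they close: fully open they stand 13 mm farther back than shut.
Start: joints at [-0.134, 0.326, -0.193, 1.052, 0, 1.437], TCP at [550.017, 0.009, 303.881] pointing down, gripper open.
Joint ranges: [-2.65, 2.65], [-0.97, 1.79], [-1.3, 1.35], [-1.93, 2.1], [-1.47, 1.37], [-3.14, 3.14]. Speed limits (rad/s): [2.57, 2.57, 3.14, 3.14, 3.14, 3.14].

## Interface

Orientations are given as a rotation vector (axis times angle).
In Python, from plant import ctrl gives the robot as it stands. The module is installed in compiled form; this text tells all that it offers.
- The arm moves only by the tool step_arm, never from a script. Its argument "plan" is text: rows parted by semicolons, each of 7 numbers parted by spaces: the closure, from -1 (fully open) to 1 (shut), then the shift along the tool's x, y, z normalised to -1 to 1, where 1 is 0.02 m, then the turn, a rotation vector about the tool's x, y, z normalised to -1 to 1, where 1 is 0.08 rad. In form: fingers x y z ax ay az; .... A call has 1 to 20 rows; each row shifts and turns the commanded pose from where the row before left it, along the tool's axes as they then stand; what a row does not reach is not made up. A row lasts 1/12 s, in which the tool goes at most 41.7 mm and 7.16 degrees, less where a joint would pass 70% of its speed; a pose out of reach is approached as far as the arm can. A call with a number of a shift or a turn outside -1 to 1 is refused whole. A call with a gripper value outside its range is refused whole. The fingers move at their own pace and stop on an object; "grip_force" is the grip in N (left out, the last holds). Time passes only in rows, so rows that do not move let the fingers close. It gives the time, the measured TCP pose, the force, the opening and the grip force at its end, in the units of the state.
- ctrl.observe(): the state, without advancing time (a new reading comes with each control period).
- ctrl.capture(name): name is "scene" or "side" or "wrist"; returns a dict with "color" (480x640x3 uint8, red, green, blue), "range_z" (480x640 float32, mm along the optical axis (not along the pixel's ray), 0 where there is no reading), "K" (3x3 intrinsics, pixels), "R" (3x3) and "t" (3): a world point X has camera coordinates R X + t. Camera axes: x right, y down, z forward; pixel columns grow to the right and rows downward; lengths in mm; the calibration is good to about 2 mm. The wrist camera is an equidistant fisheye: a pixel r from the principal point sees the ray r / f radians off the axis. A picture is of the moment at which its call begins.
- ctrl.finish_job(): hands the job in; it is judged then, once.
The state is a dict: "time": time; "q": joint angles; "dq": joint speeds; "joint_torque": joint torques, N m; "ee_pos": TCP position; "ee_rot": TCP orientation; "ft_force": force on the tool from outside, world axes, zero at the start; "moment": the same for the moment, N m; "width": finger opening in mm; "grasp_force": force on a finger pad.
Only numpy, scipy, OpenCV 4.12 (cv2) and the standard library are available. Lean on these libraries where they do the work, as an engineer would, in place of code of your own. Each camera call takes 0.05 s, during which the arm holds its last target. There are 200 camera calls.

## Task

Clean the griddle's gutter: first push the drip tray fully home, then take the T-handled scraper from its rest, set its tip down on the gutter floor at the closed end, and draw it slowly (about 5 cm a second) along the floor, round the corner, to the drain hole. Hang the scraper back in its rest, then swing the sprung drain lever to its stop and let it spring back. Leave the egg cup, spice tin and spatula where they are.

Things in the scene. Friction and masses are not known exactly. Their poses are not given: they have to be found in the camera images.
- griddle: Fixed countertop griddle, steel box 240 (its x) by 280 mm (y), dark ribbed top. Origin: centre of its underside; x to its rear (away from robot), y to its left, z up. Deck 85 mm high, ribs to 90. An L-shaped gutter 20 mm wide, 12 deep (floor z = 73 mm) runs from the closed end on the right side forward to the front right corner, then left along the front to the drain.
- gutter_start (a point): Start of scraping: point on the gutter floor 15 mm from the closed end wall (at x = 30) of the right-hand run, at griddle (15, -105, 73) mm. That run's centre line is y = -105 mm, from here to the corner.
- gutter_corner (a point): Middle of the gutter's corner, on its floor: griddle (-90, -105, 73) mm. The front run's centre line is x = -90 mm, from here to its end wall at y = +105 mm.
- gutter_drain (a point): End of scraping: middle of the dark round drain hole (16 mm wide mark; flat, the tip does not fall in) on the floor at the left end of the front run, griddle (-90, 90, 73) mm.
- tray (a joint): Drip tray that slides under the griddle's left side (the side at griddle +y), 0 = fully home against its stop, growing as it stands out toward griddle +y, in m (starts 0.05 to 0.08). Stays where left; sliding it takes about 3 N.
- tray_front (a point): Centre of the outer face of the tray's upright steel front panel: 100 mm wide along griddle x, 12 thick, 54 high (14 to 68 mm above the counter; this point at 41). The face looks to griddle +y. Push it to griddle -y; with the tray home the point is at griddle (-55, 172, 41) mm, the panel 20 mm clear of the griddle side.
- scraper: Loose T-handled scraper, about 160 g: level dark wooden bar 110 mm long (its x), 20 wide (y), 22 high; a steel shank 10 mm thick goes straight down from the bar's middle to a rounded tip. Origin: the tip's end; z up; middle of the bar at z = 85 mm (74 to 96). Grasp the bar's middle from above, fingers closing along y.
- scraper_tip (a point): The lowest point of the scraper's rounded tip (same as its origin).
- rest: Fixed steel rest, base 110 (x) by 70 by 6 mm; two 5 mm upright plates at x = -40 and +40, each with a notch in its top 34 mm wide along y, floor 85 mm and cheeks 100 mm above the counter (cheeks to y = +-27). The scraper's bar lies in both notches along x, shank hanging between the plates, tip 11 mm above the counter over the origin (centre of the underside).
- drain_lever (a joint): Sprung lever on the left of the griddle's deck, rad: 0 = at rest, leaning 0.35 forward (griddle -x); 0.8 = at its stop, leaning 0.45 to the rear. Turns about a level axis along griddle y through griddle (55, 122.5, 94) mm. Springs back when let go; about 1.2 N at the tip to start it, 4.5 N at the stop.
- lever_tip (a point): Middle of the lever's black crossbar (46 mm long along griddle y, 14 mm diameter), 85 mm from the lever's axis on a 10 mm steel arm; at rest at griddle (26, 122.5, 174) mm, at the stop at (92, 122.5, 171) mm. Push it to griddle +x from its front side.
- egg_cup: Bystander: white porcelain egg cup, 50 mm wide, 66 mm high; origin at its underside. On the right, in front of or behind the rest.
- spice_tin: Bystander: steel spice tin with twist cap, 63 mm wide, 97 mm high; origin at its underside. At the griddle's rear left corner.
- spatula: Bystander: red spatula 260 mm long lying on the left; origin at its underside.
Mind the look-alikes: they are no part of the job. Of the things shaped like the scraper, the wooden one is meant.

How it is judged:
By the outcome, as a careful person would: the job done as asked, in the order asked, and still so for the second after the job is handed in, with the robot touching nothing.
It also fails if it takes over 72 s, if anything falls off the work surface, if the arm or the gripper's body presses on something with over 40 N, if the wrist force passes 120 N, or if a joint passes its speed limit or range.

## Working session

There is one attempt and no reset: what is moved stays moved. The work goes in short steps, Python scripts to look and compute and a tool call to move; the robot and the scene stay as the last step left them, time stands still between calls to the robot, and variables do not carry over. Pictures are saved under pics/ and viewed, at most 10 in all, crops included, and the job is handed in when it is done.

Besides the shell and the picture viewer there is one more tool, called after ">>>" as name(argument=value, ...), one argument or row to a line, values as JSON. step_arm: Moves the arm, as the interface text tells. Scaled input: -1 to 1 covers 0.02 m each way for a shift and 0.08 rad each way for a turn. Its arguments: {"type":"object","properties":{"plan":{"type":"string"},"grip_force":{"type":"number"}},"required":["plan"]}

```bash
mkdir -p pics; cat > h.py <<'E'
import numpy as np, cv2
from plant import ctrl
def cap(n):
    d=ctrl.capture(n); np.savez(f'{n}.npz',**d); return d
def load(n): return dict(np.load(f'{n}.npz'))
def cloud(d):
    z=d['range_z'].astype(float); v,u=np.mgrid[:480,:640]; K=d['K']
    c=np.dstack([(u-K[0,2])/K[0,0]*z,(v-K[1,2])/K[1,1]*z,z])
    return (c-d['t'])@d['R']   # world; invalid where z==0
def ray(d,u,v,h):
    K=d['K']; r=np.array([(u-K[0,2])/K[0,0],(v-K[1,2])/K[1,1],1.])@d['R']; o=-d['R'].T@d['t']
    return o+r*(h-o[2])/r[2]
def save(im,n): cv2.imwrite(f'pics/{n}.png',im[:,:,::-1])
E
python3 - <<'E'
from h import *
for n in('scene','side'):
    d=cap(n); save(d['color'],n+'0'); print(n,d['K'].round(1).tolist(),(-d['R'].T@d['t']).round(),d['R'].round(2).tolist(),(d['range_z']>0).mean())
print(ctrl.observe())
E
```

```text
scene [[510.2, 0.0, 312.1], [0.0, 510.2, 245.5], [0.0, 0.0, 1.0]] [1127. -680.  849.] [[0.76, 0.64, -0.01], [0.4, -0.49, -0.77], [-0.5, 0.58, -0.64]] 0.9959244791666667
side [[547.0, 0.0, 316.5], [0.0, 547.0, 241.9], [0.0, 0.0, 1.0]] [ 411. -794. 1003.] [[0.98, -0.19, 0.0], [-0.14, -0.71, -0.69], [0.13, 0.67, -0.73]] 0.9958626302083333
{'time': 0.1, 'q': array([-1.34188575e-01,  3.26882604e-01, -1.93488128e-01,  1.05199338e+00,
        2.03242948e-05,  1.43663837e+00]), 'dq': array([-0.00076851, -0.00104365,  0.00439348,  0.00095662, -0.00060319,
       -0.00039476]), 'joint_torque': array([-1.63831678e-04, -4.44239044e+01,  2.63037515e+01,  7.96647771e-03,
       -2.12530945e-04,  1.93304103e-06]), 'ee_pos': array([5.49592077e+02, 7.75427079e-02, 3.03171442e+02]), 'ee_rot': array([-2.22058481e+00, -2.22051680e+00,  1.46679672e-03]), 'ft_force': array([ 0.58782479,  1.0207856 , -0.05546881]), 'moment': array([ 0.0248649 , -0.00660836, -0.05531129]), 'grasp_force': 0.0, 'width': 85.46093585104632}
```

View pics/scene0.png

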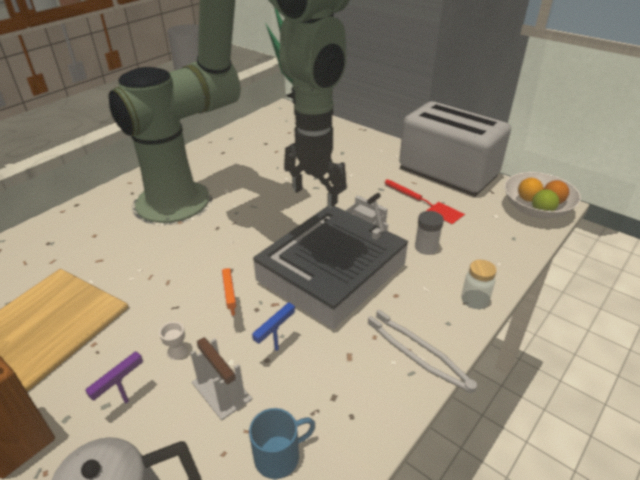

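View pics/side0.png

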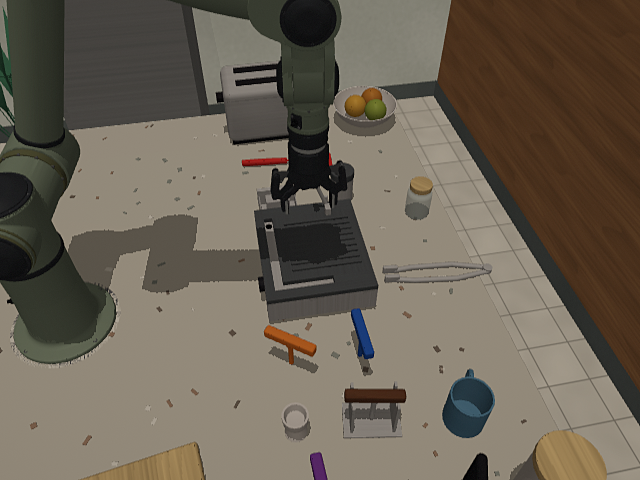

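The scene view shows the griddle at about (330,260), the brown wooden scraper in its rest at (215,360), the egg cup at (173,340), the spatula at (430,200) and the tin at (429,230). In the side view the griddle is at (315,260), the wooden bar at (375,396), the egg cup at (296,420), and the gutter is the light L from (332,281) to (270,225).

These could be taken for the scraper (scene / side pixels):
- orange (230,290) / (290,342)
- blue (273,322) / (362,333)
- purple (115,375) / (318,467)
- brown wooden (215,360) / (375,396): this is the one, because it is wooden and lies in the rest.

```bash
python3 - <<'E'
from h import *
for n in('scene','side'):
    d=load(n); P=cloud(d); z=P[...,2]; c=d['color'].astype(int); hsv=cv2.cvtColor(d['color'],cv2.COLOR_RGB2HSV)
    ok=d['range_z']>0
    box=lambda x0,x1,y0,y1,z0,z1: ok&(P[...,0]>x0)&(P[...,0]<x1)&(P[...,1]>y0)&(P[...,1]<y1)&(z>z0)&(z<z1)
    print(n)
    # deck
    ref={'scene':(330,300),'side':(315,285)}[n]; 
    for r,t in (((340,285),'deck'),) if n=='scene' else (((350,285),'deck'),): print(t,P[r[1],r[0]].round(1))
    m=box(350,800,-250,250,78,93); k,l,s,ce=cv2.connectedComponentsWithStats(m.astype(np.uint8))
    i=1+np.argmax(s[1:,4]); pts=P[l==i][:,:2].astype(np.float32); print('deckrect',cv2.minAreaRect(pts),len(pts))
    h,w=cv2.threshold(m.astype(np.uint8),0,1,0)
    # bar brown
    u,v={'scene':(215,360),'side':(375,396)}[n]; print('bar px',P[v,u].round(1),hsv[v,u])
    q=P[v,u]; m=(np.hypot(P[...,0]-q[0],P[...,1]-q[1])<75)&(z>101)&(z<112); pts=P[m][:,:2].astype(np.float32); print('bar',cv2.minAreaRect(pts),len(pts),np.median(z[m]))
    for nm,(u,v) in {'scene':dict(egg=(173,340),tin=(429,220),spat=(400,190),blue=(273,322),orange=(230,290),purple=(115,375)),'side':dict(egg=(296,420),tin=(345,185),spat=(265,161),blue=(362,333),orange=(290,342),purple=(318,467))}[n].items(): print(nm,P[v,u].round())
d=load('side'); a=cv2.resize(d['color'][180:320,240:400],None,fx=3.5,fy=3.5,interpolation=2); b=cv2.resize(d['color'][370:450,270:420],None,fx=3.5,fy=3.5,interpolation=2)
e=np.zeros((a.shape[0]+b.shape[0],max(a.shape[1],b.shape[1]),3),np.uint8); e=e[:770]
s=load('scene'); c1=cv2.resize(s['color'][185:325,250:415],(400,340)); c2=cv2.resize(s['color'][320:420,150:270],(400,260))
a=cv2.resize(a,(400,340)); b=cv2.resize(b,(400,260)); save(np.vstack([np.hstack([a,c1]),np.hstack([b,c2])]),'crops')
E
```

```text
scene
deck [654.5 -43.3  85.7]
deckrect ((563.7398681640625, 42.810638427734375), (286.3560791015625, 243.48190307617188), 89.17137145996094) 7601
bar px [ 610.3 -356.2  104.1] [ 13 120 104]
bar ((604.12060546875, -354.33453369140625), (45.41734313964844, 110.50103759765625), 78.23667907714844) 547 105.60818569796642
egg [ 481. -359.   64.]
tin [689. 269.  95.]
spat [498. 453.  10.]
blue [ 622. -217.   95.]
orange [ 491. -210.   95.]
purple [ 488. -488.   92.]
side
deck [622.6 -85.6  86.3]
deckrect ((564.2591552734375, 45.57710266113281), (288.00469970703125, 241.30560302734375), 89.13734436035156) 8361
bar px [ 602.6 -356.2  108.2] [ 10 165  71]
bar ((603.9043579101562, -351.8946533203125), (52.025177001953125, 109.26480865478516), 81.22793579101562) 736 107.97753121146593
egg [ 460. -346.   50.]
tin [621.  -9. 303.]
spat [505. 460.  16.]
blue [ 615. -216.   98.]
orange [ 473. -210.   98.]
purple [ 480. -456.   99.]
```

View pics/crops.png

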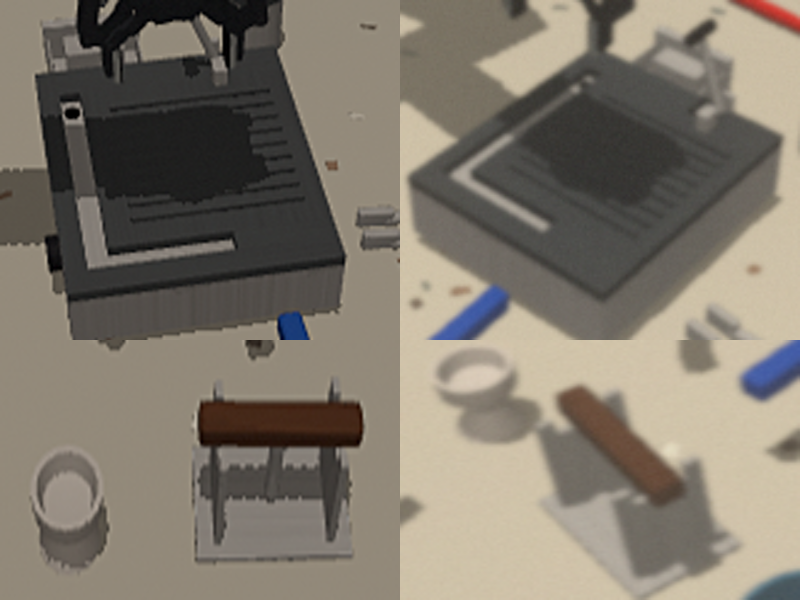

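```bash
cat >> h.py <<'E'
def rays(d,m,h):
    v,u=np.nonzero(m); K=d['K']; r=np.c_[(u-K[0,2])/K[0,0],(v-K[1,2])/K[1,1],np.ones(len(u))]@d['R']; o=-d['R'].T@d['t']
    return o+r*((h-o[2])/r[:,2])[:,None]
def line(p): # robust line: centre, dir
    l=cv2.fitLine(p.astype(np.float32),cv2.DIST_HUBER,0,.01,.01).ravel(); return l
E
python3 - <<'E'
from h import *
for n in('scene','side'):
    d=load(n); P=cloud(d); z=P[...,2]; x,y=P[...,0],P[...,1]; hsv=cv2.cvtColor(d['color'],cv2.COLOR_RGB2HSV); H,S,V=[hsv[...,i].astype(int) for i in range(3)]
    print(n)
    # deck edges from cloud: robust edge by bins (griddle approx centre (564,44))
    D=(z>80)&(z<90)&(abs(x-564)<150)&(abs(y-44)<160)
    g=[]
    for nm,a,b in(('right',x,y),('front',y,x),('rear',y,x)):
        c0={'right':np.arange(460,670,10),'front':np.arange(-60,150,10),'rear':np.arange(-60,150,10)}[nm]; e=[]
        for c in c0:
            q=b[D&(abs(a-c)<5)]
            if len(q)>5: e.append((c,np.percentile(q,1 if nm!='rear' else 99)))
        e=np.array(e); l=line(e); print(nm,'slope',(l[1]/l[0]).round(4),'at',c0.mean(), (l[3]+(c0.mean()-l[2])*l[1]/l[0]).round(1))
    # gutter floor from cloud
    G=(z>68)&(z<78.5)&(x>448)&(x<620)&(y>-85)&(y<140)
    for nm,m in(('frontrun',G&(x<500)&(y>-40)),('rightrun',G&(x>500)&(y<-40))):
        p=P[m]; print(nm,len(p), p.mean(0).round(1) if len(p) else '', line(p[:,:2]).round(4) if len(p)>9 else '')
    # bright gutter pixels
    m=(P[...,2]>60)&(z<84)&(x>448)&(x<620)&(y>-85)&(y<140)&(V>110)
    q=rays(d,m,73); print('bright',len(q)); 
    if len(q): print(q.min(0).round(1),q.max(0).round(1))
    # bar
    m=((H<20)&(S>90)&(V<150)&(abs(x-604)<90)&(abs(y+354)<50)&(z>85)).astype(np.uint8)
    p=P[(m>0)&(z>103)&(z<113)]; print('bar',len(p),cv2.minAreaRect(p[:,:2].astype(np.float32)),line(p[:,:2]).round(3),np.median(p[:,2]))
    # tray
    T=(z>55)&(z<75)&(x>430)&(x<600)&(y>190)&(y<300); p=P[T]
    print('tray',len(p),cv2.minAreaRect(p[:,:2].astype(np.float32)) if len(p) else '')
    if len(p): print(np.percentile(p,[2,50,98],axis=0).round(1).tolist())
    # red
    L=(z>145)&(z<200)&(abs(x-590)<70)&(abs(y-165)<50)&(V<60); p=P[L]; 
    if len(p): print('lever',len(p),np.percentile(p,[5,50,95],axis=0).round(1).tolist())
    R=((H<6)|(H>174))&(S>150)&(V>90)&(z<60)&(y>200); p=P[R]; print('spat',len(p),np.percentile(p,[2,50,98],axis=0).round(0).tolist())
    E=(z>50)&(z<72)&(abs(x-470)<60)&(abs(y+355)<50); p=P[E]; print('egg',len(p),np.percentile(p,[2,50,98],axis=0).round(0).tolist())
    E=(z>85)&(z<105)&(abs(x-690)<70)&(y>200)&(y<340); p=P[E]; 
    if len(p): print('tin',len(p),np.percentile(p,[2,50,98],axis=0).round(0).tolist())
E
```

```text
scene
right slope -0.0155 at 560.0 -96.6
front slope 0.0061 at 40.0 446.0
rear slope 0.0145 at 40.0 682.8
frontrun 280 [466.2  47.4  73.2] [1.270000e-02 9.999000e-01 4.653688e+02 4.716630e+01]
rightrun 172 [542.5 -54.7  73.2] [ 1.000000e+00 -8.400000e-03  5.438712e+02 -5.406230e+01]
bright 309
[461.  -64.6  73. ] [583.2 141.1  73. ]
bar 413 ((605.780029296875, -353.6665954589844), (16.953319549560547, 105.54320526123047), 77.86721801757812) [ 9.79000e-01 -2.03000e-01  6.07872e+02 -3.54222e+02] 105.87861774963558
tray 159 ((511.90924072265625, 263.9966125488281), (38.018104553222656, 102.81482696533203), 89.43173217773438)
[[465.3, 267.3, 55.3], [512.9, 272.6, 64.0], [562.4, 282.2, 69.2]]
lever 9 [[592.8, 143.3, 176.3], [593.9, 150.7, 177.7], [595.4, 164.0, 179.9]]
spat 503 [[449.0, 420.0, -2.0], [630.0, 454.0, 4.0], [691.0, 475.0, 20.0]]
egg 377 [[436.0, -370.0, 50.0], [457.0, -346.0, 60.0], [483.0, -324.0, 68.0]]
tin 378 [[662.0, 249.0, 86.0], [691.0, 274.0, 96.0], [718.0, 307.0, 99.0]]
side
right slope -0.0147 at 560.0 -95.7
front slope 0.0256 at 40.0 445.3
rear slope 0.017 at 40.0
[... 200 characters left out ...]
.5 -58.8  73. ] [590.8 143.9  73. ]
bar 608 ((604.1639404296875, -351.0451354980469), (20.261335372924805, 107.62886810302734), 78.53572845458984) [ 9.80000e-01 -1.99000e-01  6.03918e+02 -3.52084e+02] 108.4050655941387
tray 141 ((510.7757568359375, 263.6129150390625), (46.15673065185547, 96.49360656738281), 89.3564682006836)
[[463.4, 241.5, 55.2], [486.0, 274.2, 65.6], [539.4, 285.3, 73.2]]
lever 3 [[597.3, 164.5, 150.4], [599.4, 165.0, 150.5], [603.9, 165.7, 154.3]]
spat 262 [[441.0, 430.0, 2.0], [510.0, 458.0, 17.0], [696.0, 469.0, 25.0]]
egg 574 [[436.0, -368.0, 50.0], [459.0, -342.0, 60.0], [481.0, -322.0, 70.0]]
tin 180 [[658.0, 251.0, 86.0], [700.0, 269.0, 98.0], [716.0, 308.0, 102.0]]
```

```bash
python3 - <<'E'
from h import *
d=cap('wrist'); save(d['color'],'wrist0'); print(d['K'].round(1).tolist(),(-d['R'].T@d['t']).round(1),d['R'].round(3).tolist())
E
```

```text
[[371.6, 0.0, 318.3], [0.0, 371.6, 242.5], [0.0, 0.0, 1.0]] [550.2  70.8 372.7] [[1.0, -0.001, -0.001], [-0.0, -0.961, 0.278], [-0.002, -0.278, -0.961]]
```

View pics/wrist0.png

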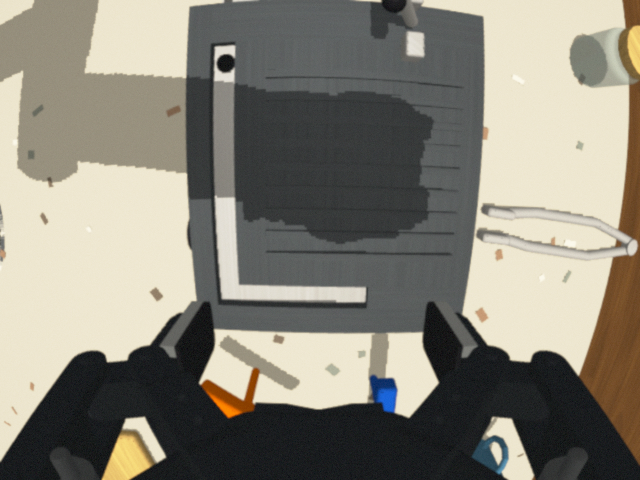

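>>> step_arm(
  plan="1 0.95 -0.1 0 0 0 0;1 0.95 -0.1 0 0 0 0;1 0.95 -0.1 0 0 0 0;1 0.95 -0.1 0 0 0 0;1 0.95 -0.1 0 0 0 0;1 0.95 -0.1 0 0 0 0;1 0.95 -0.1 0 0 0 0;1 0.95 -0.1 0 0 0 0;1 0.95 -0.1 0 0 0 0;1 0.95 -0.1 0 0 0 0;1 0.95 -0.1 0 0 0 0;1 0.95 -0.1 0 0 0 0;1 0.95 -0.1 0 0 0 0;1 0.95 -0.1 0 0 0 0;1 0.95 -0.1 0 0 0 0;1 0.95 -0.1 0 0 0 0;1 0.8 -0.3 0 0 0 0;1 0 0 0 0 0 0",
  grip_force=60,
)

```text
time: 1.65
ee_pos: [510.8, 322.5, 303.3]
ee_rot: [-2.217, -2.224, 0.0]
ft_force: [0.7, 0.2, 0.9]
width: -0.0
grasp_force: 0.0
```

The wrist view shows the whole gutter: drain hole at (226,63), corner near (228,293), closed end near (366,295), and the lever at the top near (400,5).

```bash
cat >> h.py <<'E'
def wray(d,uv,h):
    uv=np.atleast_2d(uv).astype(float); K=d['K']; a=(uv[:,0]-K[0,2])/K[0,0]; b=(uv[:,1]-K[1,2])/K[1,1]; th=np.hypot(a,b); s=np.sin(th)/np.maximum(th,1e-9)
    r=np.c_[a*s,b*s,np.cos(th)]@d['R']; o=-d['R'].T@d['t']; return o+r*((h-o[2])/r[:,2])[:,None]
E
python3 - <<'E'
from h import *
d=load('wrist'); hsv=cv2.cvtColor(d['color'],cv2.COLOR_RGB2HSV); V=hsv[...,2].astype(int)
# drain
w=V[50:78,214:240]; v,u=np.nonzero(w<50); print('drain px',u.mean()+214,v.mean()+50,len(u), wray(d,(u.mean()+214,v.mean()+50),73).round(1))
# row profiles across front run (cols 205-250) and col profiles across right run
for r in(110,150,170,220,250,270): print('row',r,V[r,205:250].tolist())
for c in(260,290,320,350): print('col',c,V[275:312,c].tolist())
print('end',V[295,355:375].tolist())
E
```

```text
drain px 225.4903846153846 62.75 208 [[474.9 135.3  73. ]]
row 110 [56, 59, 59, 53, 52, 47, 43, 58, 99, 135, 142, 139, 134, 138, 138, 140, 140, 139, 139, 142, 138, 142, 141, 141, 140, 142, 145, 138, 119, 83, 59, 59, 54, 60, 60, 55, 54, 56, 54, 59, 59, 60, 57, 60, 57]
row 150 [61, 59, 58, 55, 54, 41, 42, 54, 92, 121, 133, 139, 136, 136, 135, 138, 138, 136, 141, 138, 139, 138, 142, 140, 138, 137, 142, 137, 120, 82, 61, 63, 59, 59, 60, 57, 52, 61, 59, 57, 55, 60, 60, 59, 56]
row 170 [58, 57, 54, 59, 55, 46, 42, 46, 72, 107, 130, 137, 134, 134, 134, 136, 134, 139, 138, 136, 136, 135, 138, 134, 139, 138, 138, 138, 127, 91, 63, 59, 59, 55, 60, 58, 58, 57, 57, 61, 59, 55, 57, 60, 56]
row 220 [96, 100, 100, 95, 100, 94, 81, 63, 50, 56, 107, 173, 219, 226, 227, 227, 227, 226, 227, 225, 228, 226, 228, 229, 230, 229, 226, 226, 228, 220, 176, 126, 98, 95, 96, 98, 97, 96, 94, 91, 88, 89, 81, 67, 58]
row 250 [101, 96, 94, 91, 95, 93, 94, 95, 82, 56, 48, 56, 112, 178, 219, 223, 224, 225, 227, 226, 225, 225, 228, 226, 224, 229, 228, 226, 226, 228, 221, 189, 137, 104, 97, 98, 98, 97, 98, 97, 93, 99, 
[... 319 characters left out ...]
5, 224, 225, 224, 217, 191, 129, 75, 52, 48, 48, 51, 69, 91, 96, 97, 96, 96]
col 290 [97, 96, 94, 93, 94, 97, 95, 94, 94, 102, 127, 178, 220, 227, 225, 226, 225, 227, 227, 226, 225, 225, 227, 224, 209, 155, 111, 69, 47, 45, 52, 53, 71, 90, 98, 94, 95]
col 320 [99, 101, 98, 101, 97, 99, 98, 99, 98, 100, 106, 147, 210, 224, 226, 224, 224, 224, 223, 226, 224, 224, 225, 224, 212, 166, 126, 86, 54, 44, 48, 45, 62, 84, 92, 92, 96]
col 350 [100, 98, 97, 97, 98, 97, 98, 95, 100, 98, 99, 131, 182, 214, 220, 218, 220, 219, 220, 218, 217, 217, 220, 220, 218, 217, 199, 134, 67, 48, 45, 45, 55, 77, 90, 93, 94]
end [221, 222, 223, 222, 221, 218, 217, 215, 215, 207, 168, 94, 69, 91, 95, 95, 92, 96, 98, 93]
```

>>> step_arm(
  plan="1 0 0 0.99 0 0 0;1 0 0 0.99 0 0 0;1 0 0 0.99 0 0 0;1 0 0 0.99 0 0 0;1 0 0 0.99 0 0 0;1 0 0 0.99 0 0 0;1 0 0 0.99 0 0 0;1 0 0 0.99 0 0 0;1 0 0 0.9 0 0 0;1 0 0 0.9 0 0 0;1 0 0 0 0 0 0",
)

```text
time: 2.57
ee_pos: [509.9, 318.3, 105.7]
ee_rot: [-2.221, -2.219, 0.01]
ft_force: [-1.3, -0.4, -1.7]
width: 0.1
grasp_force: 0.0
```

```bash
python3 - <<'E'
from h import *
d=load('wrist')
for n,a,b in(('f110',(209.5,110),(233.7,110)),('f150',(209.5,150),(233.8,150)),('f220',(211.2,220),(235.9,220)),('f250',(213.2,250),(237.7,250)),('r260',(260,284.2),(260,306.2)),('r320',(320,285.8),(320,307.5)),('r350',(350,286),(350,308))):
    A,B=wray(d,[a,b],85); print(n,A.round(1)[:2],B.round(1)[:2],((A+B)/2).round(1)[:2])
print('end',wray(d,(365.5,297),85).round(1))
th=-.0155; R=np.array([[np.cos(th),-np.sin(th)],[np.sin(th),np.cos(th)]])
for o in((564,44),):
    for n,p in dict(start=(15,-105),corner=(-90,-105),drain=(-90,90),endwall=(30,-105),tray=(-55,172),lever=(26,122.5)).items(): print(n,(R@p+o).round(1))
E
```

```text
f110 [464.8  95.4] [484.4  94.2] [474.6  94.8]
f150 [464.   63.5] [483.9  62.6] [474.   63.1]
f220 [462.4   6.6] [483.3   6.4] [472.9   6.5]
f250 [462.1 -19. ] [483.3 -18.9] [472.7 -18.9]
r260 [500.5 -49.1] [499.3 -69.8] [499.9 -59.5]
r320 [551.2 -50.3] [551.2 -70.6] [551.2 -60.4]
r350 [576.4 -50.6] [577.  -71.2] [576.7 -60.9]
end [[590.  -60.9  85. ]]
start [577.4 -61.2]
corner [472.4 -59.6]
drain [475.4 135.4]
endwall [592.4 -61.5]
tray [511.7 216.8]
lever [591.9 166.1]
```

>>> step_arm(
  plan="1 -0.7 0.1 0 0 0 0;1 -0.7 0 0 0 0 0;1 -0.5 0 0 0 0 0;1 -0.5 0 0 0 0 0;1 -0.5 0 0 0 0 0;1 -0.4 0 0 0 0 0;1 -0.4 0 0 0 0 0;1 -0.3 0 0 0 0 0;1 0 0 0 0 0 0",
)

```text
time: 3.32
ee_pos: [514.2, 238.5, 109.7]
ee_rot: [2.222, 2.219, -0.001]
ft_force: [-1.1, 0.7, 0.1]
width: 0.4
grasp_force: 0.0
```

>>> step_arm(
  plan="1 -0.2 0 0.1 0 0 0;1 -0.2 0 0.1 0 0 0;1 -0.2 0 0 0 0 0",
)

```text
time: 3.57
ee_pos: [514.2, 228.1, 105.2]
ee_rot: [2.221, 2.222, 0.001]
ft_force: [0.8, 2.0, -0.2]
width: -0.1
grasp_force: 1.3
```

>>> step_arm(
  plan="1 -0.2 0 0 0 0 0;1 -0.1 0 0 0 0 0",
)

```text
time: 3.73
ee_pos: [514.2, 226.7, 105.4]
ee_rot: [-2.211, -2.217, -0.015]
ft_force: [-0.6, 23.9, -5.8]
width: -0.4
grasp_force: 12.4
```

The tray met its stop: the force jumped to 24 N at TCP y = 227, where 227 was predicted. I'll back off, lift, and turn the gripper for the scraper.

>>> step_arm(
  plan="1 0.6 0 0 0 0 0;1 0.9 0 0 0 0 0;1 0 0 -0.6 0 0 -0.95;1 0 0 -0.6 0 0 -0.95;1 0 0 -0.6 0 0 -0.95;1 0 0 -0.6 0 0 -0.95;1 0 0 -0.6 0 0 -0.95;1 0 0 -0.6 0 0 -0.95;-1 0 0 -0.6 0 0 -0.95;-1 0 0 -0.6 0 0 -0.95;-1 0 0 -0.6 0 0 -0.95;-1 0 0 -0.6 0 0 -0.95;-1 0 0 -0.6 0 0 -0.95;-1 0 0 -0.6 0 0 -0.95;-1 0 0 -0.6 0 0 -0.95;-1 0 0 -0.6 0 0 -0.95;-1 0 0 -0.6 0 0 -0.95;-1 0 0 -0.6 0 0 -0.95;-1 0 0 -0.6 0 0 -0.95;-1 0 0 -0.6 0 0 -0.98",
)

```text
time: 5.4
ee_pos: [513.7, 251.3, 321.5]
ee_rot: [-0.308, -3.126, 0.004]
ft_force: [0.4, 0.8, 0.5]
width: 85.3
grasp_force: 0.0
```

```bash
cat >> h.py <<'E'
from scipy.spatial.transform import Rotation as Ro
def need(target,yaw=None):
    s=ctrl.observe(); R=Ro.from_rotvec(s['ee_rot']).as_matrix(); dl=R.T@(np.array(target)-s['ee_pos']); y=np.arctan2(R[1,1],R[0,1])
    print('pos',s['ee_pos'].round(1),'yaw_y',y.round(4),'tilt',np.round(R[:2,2],4),'units tool',(dl/20).round(2),'turn z',None if yaw is None else round((y-yaw)/.08,2),'q',s['q'].round(2),'F',s['ft_force'].round(1),'w',round(s['width'],1),'t',s['time'])
E
python3 - <<'E'
from h import *
d=cap('scene'); P=cloud(d); z=P[...,2]
T=(z>58)&(z<72)&(P[...,0]>430)&(P[...,0]<600)&(P[...,1]>190)&(P[...,1]<300); p=P[T]
print('tray',len(p),np.percentile(p,[2,50,98],axis=0).round(1).tolist())
need((605,-352,260),np.pi/2-.2)
E
```

```text
tray 105 [[465.9, 203.9, 63.2], [514.3, 210.0, 66.5], [560.6, 216.9, 69.3]]
pos [514.6 251.7 324. ] yaw_y 1.3766 tilt [ 0.0025 -0.0011] units tool [-10.25 -28.74   3.24] turn z 0.07 q [ 0.33  0.36 -0.1   1.12 -0.    0.52] F [0.8 0.7 1.9] w 85.3 t 5.45
```

>>> step_arm(
  plan="-1 -0.34 -0.96 0 0 0 0;-1 -0.34 -0.96 0 0 0 0;-1 -0.34 -0.96 0 0 0 0;-1 -0.34 -0.96 0 0 0 0;-1 -0.34 -0.96 0 0 0 0;-1 -0.34 -0.96 0 0 0 0;-1 -0.34 -0.96 0 0 0 0;-1 -0.34 -0.96 0 0 0 0;-1 -0.34 -0.96 0 0 0 0;-1 -0.34 -0.96 0 0 0 0;-1 -0.34 -0.96 0 0 0 0;-1 -0.34 -0.96 0 0 0 0;-1 -0.34 -0.96 0 0 0 0;-1 -0.34 -0.96 0 0 0 0;-1 -0.34 -0.96 0 0 0 0",
)

```text
time: 6.7
ee_pos: [556.1, -51.9, 320.6]
ee_rot: [-0.317, -3.124, 0.002]
ft_force: [0.7, 0.6, -0.4]
width: 85.4
grasp_force: 0.0
```

>>> step_arm(
  plan="-1 -0.34 -0.96 0 0 0 0;-1 -0.34 -0.96 0 0 0 0;-1 -0.34 -0.96 0 0 0 0;-1 -0.34 -0.96 0 0 0 0;-1 -0.34 -0.96 0 0 0 0;-1 -0.34 -0.96 0.2 0 0 0;-1 -0.34 -0.96 0.3 0 0 0;-1 -0.34 -0.96 0.3 0 0 0;-1 -0.34 -0.96 0.3 0 0 0;-1 -0.34 -0.96 0.3 0 0 0;-1 -0.34 -0.96 0.3 0 0 0;-1 -0.34 -0.96 0.3 0 0 0;-1 -0.34 -0.96 0.3 0 0 0;-1 -0.34 -0.96 0.3 0 0 0;-1 -0.34 -0.96 0.3 0 0 0;-1 0 0 0 0 0 0",
)

```text
time: 8.03
ee_pos: [598.3, -356.9, 260.7]
ee_rot: [-0.321, -3.122, 0.002]
ft_force: [-1.4, 0.8, -0.3]
width: 85.4
grasp_force: 0.0
```

```bash
python3 - <<'E'
from h import *
d=cap('wrist'); save(d['color'],'wrist1'); need((605,-352,165),np.pi/2-.2)
hsv=cv2.cvtColor(d['color'],cv2.COLOR_RGB2HSV); H,S,V=[hsv[...,i].astype(int) for i in range(3)]
m=((H<20)&(S>90)&(V>25)).astype(np.uint8); k,l,s,c=cv2.connectedComponentsWithStats(m)
for i in range(1,k):
    if s[i,4]>400: print(s[i],c[i].round(1), wray(d,c[i],107).round(1))
E
```

```text
pos [ 598.4 -355.   261.2] yaw_y 1.367 tilt [-0.0027  0.0008] units tool [-0.31  0.22  4.81] turn z -0.05 q [-0.64  0.63  0.19  1.13 -0.   -0.44] F [ 0.5 -0.1 -0.8] w 85.4 t 8.0833
[   0    0   65  161 5848] [21.4 82.9] [[ 424.9 -548.6  107. ]]
[ 456    0   76  101 3798] [492.   48.5] [[ 489.2 -221.1  107. ]]
[ 313  169   34  161 4658] [329.9 247.7] [[ 597.4 -349.3  107. ]]
[  0 298  29  47 838] [ 11.1 316.7] [[ 604.3 -643.3  107. ]]
[ 597  380   43   86 1862] [625.1 415.9] [[865.8 -54.8 107. ]]
[ 471  433   65   47 1879] [505.3 458. ] [[ 848.6 -219.4  107. ]]
```

View pics/wrist1.png

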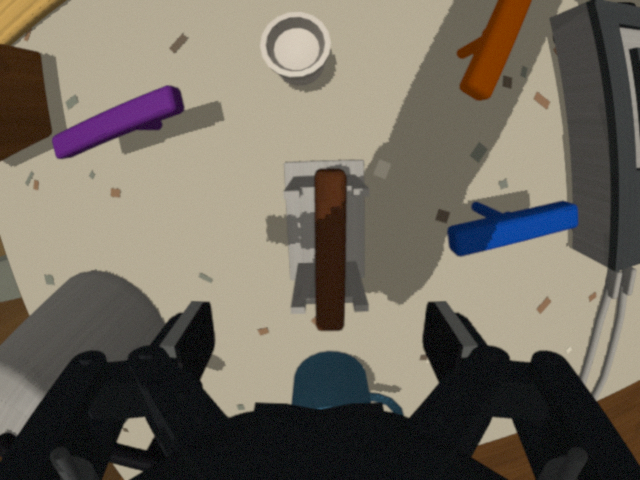

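The bar runs from (331,169) to (329,330), hanging in the rest between its plates. The egg cup is at (296,48), the mug at (330,385) and the kettle at (90,340).

```bash
python3 - <<'E'
from h import *
d=load('wrist'); A,B=wray(d,[(331,170),(329.5,322)],107); print('ends',A.round(1),B.round(1),'mid',((A+B)/2).round(1),'len',np.linalg.norm(A-B).round(1),'yaw',np.arctan2(*(B-A)[[1,0]]).round(3))
for r in(190,210,230,250,270,290,310):
    hsv=cv2.cvtColor(d['color'],cv2.COLOR_RGB2HSV)[r]; c=np.nonzero((hsv[:,0]<20)&(hsv[:,1]>90))[0]; c=c[(c>300)&(c<360)]; p=wray(d,[(c.min(),r),(c.max(),r)],107)[:,:2]; print(r,c.min(),c.max(),p.round(1).tolist())
s=load('side'); P=cloud(s); q=P[(abs(P[...,0]-610)<90)&(abs(P[...,1]+352)<120)&(P[...,2]>112)&(P[...,2]<250)]; print(len(q),q[:5].round())
need((604,-352,150))
E
```

```text
ends [ 549.8 -339.1  107. ] [ 649.  -359.8  107. ] mid [ 599.4 -349.4  107. ] len 101.3 yaw -0.206
190 315 345 [[559.8, -351.0], [563.5, -333.2]]
210 316 345 [[572.0, -352.9], [575.6, -335.5]]
230 316 344 [[584.4, -355.5], [587.9, -338.5]]
250 317 344 [[597.2, -357.6], [600.7, -340.9]]
270 316 344 [[610.2, -360.9], [613.9, -343.4]]
290 316 344 [[623.8, -363.8], [627.6, -345.9]]
310 317 343 [[638.3, -366.2], [641.9, -349.2]]
4 [[ 565. -338.  114.]
 [ 638. -352.  113.]
 [ 596. -345.  112.]
 [ 591. -352.  112.]]
pos [ 598.4 -355.   261.2] yaw_y 1.367 tilt [-0.0027  0.0008] units tool [-0.26  0.21  5.56] turn z None q [-0.64  0.63  0.19  1.13 -0.   -0.44] F [ 0.5 -0.1 -0.8] w 85.4 t 8.0833
```

>>> step_arm(
  plan="-1 -0.1 0.1 0.6 0 0 0;-1 -0.1 0.1 0.8 0 0 0;-1 0 0 0.8 0 0 0;-1 0 0 0.8 0 0 0;-1 0 0 0.6 0 0 0;-1 0 0 0 0 0 0;-1 0 0 0 0 0 0",
)

```text
time: 8.67
ee_pos: [603.7, -348.9, 190.7]
ee_rot: [-0.313, -3.124, -0.001]
ft_force: [0.1, 0.0, -0.5]
width: 85.6
grasp_force: 0.0
```

```bash
python3 - <<'E'
from h import *
d=cap('wrist'); need((603.5,-351,150),np.pi/2-.203)
for r in(190,210,230,250,270,290,310):
    hsv=cv2.cvtColor(d['color'],cv2.COLOR_RGB2HSV)[r]; c=np.nonzero((hsv[:,0]<20)&(hsv[:,1]>90))[0]; c=c[(c>280)&(c<380)]
    if len(c):
        p=wray(d,[(c.min(),r),(c.max(),r)],107)[:,:2]; print(r,c.min(),c.max(),p.round(1).tolist())
E
```

```text
pos [ 604.2 -349.5  191.8] yaw_y 1.3709 tilt [ 0.0001 -0.0001] units tool [ 0.02 -0.08  2.09] turn z 0.04 q [-0.63  0.68  0.1   0.99 -0.   -0.43] F [ 0.2  0.4 -0.1] w 85.5 t 8.7167
190 291 336 [[553.8, -350.2], [557.6, -331.9]]
210 292 336 [[562.2, -351.6], [565.9, -333.5]]
230 292 335 [[570.7, -353.5], [574.4, -335.6]]
250 293 335 [[579.5, -355.0], [583.1, -337.2]]
270 293 334 [[588.5, -357.1], [592.1, -339.4]]
290 294 334 [[597.9, -358.7], [601.5, -341.1]]
310 294 334 [[607.7, -361.0], [611.4, -343.0]]
```

>>> step_arm(
  plan="-1 0 -0.06 0.7 0 0 0;-1 0 0 0.7 0 0 0;-1 0 0 0.5 0 0 0;-1 0 0 0.2 0 0 0;-1 0 0 0 0 0 0;1 0 0 0 0 0 0;1 0 0 0 0 0 0;1 0 0 0 0 0 0;1 0 0 0 0 0 0;1 0 0 0 0 0 0;1 0 0 0 0 0 0;1 0 0 0 0 0 0",
  grip_force=70,
)

```text
time: 9.72
ee_pos: [604.0, -351.3, 150.1]
ee_rot: [0.314, 3.125, -0.001]
ft_force: [-0.2, -0.3, 2.8]
width: 18.8
grasp_force: 68.7
```

```bash
python3 - <<'E'
from h import *
need((603.5,-351,150),np.pi/2-.203)
E
```

```text
pos [ 604.  -351.3  150.1] yaw_y 1.3704 tilt [ 0.0009 -0.0006] units tool [0.03 0.01 0.  ] turn z 0.03 q [-0.63  0.72  0.05  0.9   0.   -0.43] F [-0.2 -0.3  2.8] w 18.8 t 9.7167
```

>>> step_arm(
  plan="1 0 0 -0.4 0 0 0;1 0 0 -0.8 0 0 0;1 0 0 -0.9 0 0 0;1 0 0 -0.9 0 0 0;1 0 0 -0.9 0 0 0;1 0 0 -0.9 0 0 0;1 0 0 -0.9 0 0 0;1 0 0 -0.8 0 0 0;1 0 0 -0.5 0 0 0;1 0 0 0 0 0 0",
)

```text
time: 10.55
ee_pos: [604.5, -351.7, 292.4]
ee_rot: [0.314, 3.122, -0.003]
ft_force: [-0.0, -0.5, -1.7]
width: 18.9
grasp_force: 68.3
```

>>> step_arm(
  plan="1 0.1 0.35 0 0 0 0;1 0.2 0.7 0 0 0 0;1 0.27 0.9 0 0 0 0;1 0.27 0.9 0 0 0 0;1 0.27 0.9 0 0 0 0;1 0.27 0.9 0 0 0 0;1 0.27 0.9 0 0 0 0;1 0.27 0.9 0 0 0 0;1 0.27 0.9 0 0 0 0;1 0.27 0.9 0 0 0 0;1 0.27 0.9 0 0 0 0;1 0.27 0.9 0 0 0 0;1 0.27 0.9 0 0 0 0;1 0.27 0.9 0 0 0 0;1 0.27 0.9 0 0 0 0;1 0.27 0.8 0 0 0 0;1 0.2 0.4 0 0 0 0;1 0 0 0 0 0 0;1 0 0 0 0 0 0",
)

```text
time: 12.13
ee_pos: [574.9, -60.4, 288.8]
ee_rot: [-0.313, -3.125, 0.001]
ft_force: [0.3, 0.4, -0.9]
width: 18.9
grasp_force: 68.5
```

```bash
python3 - <<'E'
from h import *
need((577.4,-61,235),np.pi/2-.2)
E
```

```text
pos [574.9 -60.4 288.8] yaw_y 1.3712 tilt [-0.0013 -0.0002] units tool [-0.13 -0.    2.69] turn z 0.0 q [-0.23  0.39 -0.14  1.04 -0.   -0.03] F [ 0.3  0.4 -0.9] w 18.9 t 12.1333
```

Lower to about 20 mm above the floor, then check the tip against the gutter.

>>> step_arm(
  plan="1 -0.12 0 0.6 0 0 0;1 0 0 0.8 0 0 0;1 0 0 0.8 0 0 0;1 0 0 0.5 0 0 0;1 0 0 0 0 0 0;1 0 0 0 0 0 0",
)

```text
time: 12.63
ee_pos: [577.5, -61.8, 235.0]
ee_rot: [-0.316, -3.124, 0.0]
ft_force: [0.3, -0.2, -1.4]
width: 19.1
grasp_force: 68.4
```

```bash
python3 - <<'E'
from h import *
need((577.4,-61,212),np.pi/2-.2)
a=cap('side'); b=cap('scene'); w=cap('wrist')
def px(d,X): c=d['R']@np.array(X)+d['t']; return (d['K'][:2,:2]@(c[:2]/c[2])+d['K'][:2,2])
p=ctrl.observe()['ee_pos']; tip=(p[0],p[1],p[2]-139.1); ims=[]
for d in(a,b):
    u,v=px(d,tip).round().astype(int); print(u,v); c=d['color'][v-50:v+25,u-50:u+50]; ims.append(cv2.resize(c,(400,300),interpolation=2))
ims.append(cv2.resize(w['color'],(400,300)))
ims.append(np.zeros_like(ims[0])); save(np.vstack([np.hstack(ims[:2]),np.hstack(ims[2:])]),'tip')
E
```

```text
pos [577.5 -61.8 235. ] yaw_y 1.3694 tilt [-0.0014  0.0001] units tool [0.01 0.04 1.15] turn z -0.02 q [-0.23  0.44 -0.21  0.92 -0.   -0.03] F [ 0.3 -0.2 -1.4] w 19.1 t 12.6333
328 276
307 270
```

View pics/tip.png

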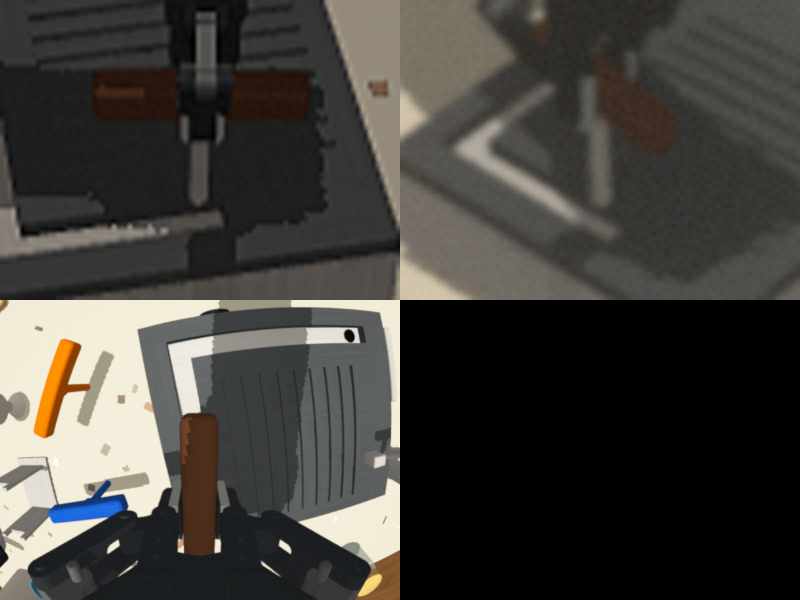

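The tip shows at side pixel (328,277) and scene pixel (307,271), within about 1 px of the prediction, and it sits above the gutter's end. Now I'll set it down.

>>> step_arm(
  plan="1 0 0.03 0.4 0 0 0;1 0 0 0.4 0 0 0;1 0 0 0.2 0 0 0;1 0 0 0.08 0 0 0;1 0 0 0 0 0 0",
)

```text
time: 13.2
ee_pos: [577.4, -60.4, 213.0]
ee_rot: [-0.314, -3.124, -0.0]
ft_force: [-0.4, 0.4, -1.3]
width: 18.6
grasp_force: 68.4
```

>>> step_arm(
  plan="1 0 0 0.06 0 0 0;1 0 0 0 0 0 0",
)

```text
time: 13.37
ee_pos: [577.9, -60.6, 212.7]
ee_rot: [0.314, 3.126, -0.0]
ft_force: [-1.2, -0.1, -1.8]
width: 19.1
grasp_force: 68.4
```

>>> step_arm(
  plan="1 0 0 0.06 0 0 0;1 0 0 0 0 0 0",
)

```text
time: 13.53
ee_pos: [578.2, -60.6, 211.8]
ee_rot: [0.314, 3.125, -0.0]
ft_force: [-0.5, 0.1, 0.5]
width: 19.2
grasp_force: 68.6
```

>>> step_arm(
  plan="1 0 0 0.05 0 0 0;1 0 0 0 0 0 0",
)

```text
time: 13.7
ee_pos: [578.3, -60.7, 211.6]
ee_rot: [0.314, 3.124, -0.0]
ft_force: [-1.5, -1.3, 5.9]
width: 19.5
grasp_force: 69.4
```

>>> step_arm(
  plan="1 0.208 -0.04 0 0 0 0;1 0.208 -0.04 0 0 0 0;1 0.208 -0.04 0 0 0 0;1 0.208 -0.04 0 0 0 0;1 0.208 -0.04 0 0 0 0;1 0.208 -0.04 0 0 0 0;1 0.208 -0.04 0 0 0 0;1 0.208 -0.04 0 0 0 0",
)

```text
time: 14.37
ee_pos: [545.0, -60.5, 211.5]
ee_rot: [0.314, 3.122, -0.0]
ft_force: [4.6, -1.2, 5.9]
width: 18.9
grasp_force: 69.1
```

>>> step_arm(
  plan="1 0.208 -0.04 0 0 0 0;1 0.208 -0.04 0 0 0 0;1 0.208 -0.04 0 0 0 0;1 0.208 -0.04 0 0 0 0;1 0.208 -0.04 0 0 0 0;1 0.208 -0.04 0 0 0 0;1 0.208 -0.04 0 0 0 0;1 0.208 -0.04 0 0 0 0;1 0.208 -0.04 0 0 0 0;1 0.208 -0.04 0 0 0 0;1 0.208 -0.04 0 0 0 0",
)

```text
time: 15.28
ee_pos: [498.6, -60.1, 211.5]
ee_rot: [0.314, 3.122, -0.0]
ft_force: [4.7, -0.3, 5.2]
width: 19.0
grasp_force: 69.1
```

```bash
python3 - <<'E'
from h import *
need((472.6,-59.8,211.5),np.pi/2-.2)
E
```

```text
pos [498.6 -60.1 211.5] yaw_y 1.3703 tilt [ 0.0042 -0.0007] units tool [ 1.28 -0.25 -0.  ] turn z -0.01 q [-0.27  0.32 -0.46  0.79  0.   -0.07] F [ 4.7 -0.3  5.2] w 19.0 t 15.2833
```

>>> step_arm(
  plan="1 0.208 -0.04 0 0 0 0;1 0.208 -0.04 0 0 0 0;1 0.208 -0.04 0 0 0 0;1 0.208 -0.04 0 0 0 0;1 0.208 -0.04 0 0 0 0;1 0.208 -0.04 0 0 0 0;1 0.038 0.204 0 0 0 0;1 0.038 0.204 0 0 0 0;1 0.038 0.204 0 0 0 0;1 0.038 0.204 0 0 0 0;1 0.038 0.204 0 0 0 0;1 0.038 0.204 0 0 0 0",
)

```text
time: 16.28
ee_pos: [472.5, -36.9, 211.4]
ee_rot: [0.317, 3.124, -0.012]
ft_force: [2.2, -6.9, 8.7]
width: 19.2
grasp_force: 69.7
```

```bash
python3 - <<'E'
from h import *
need((475.2,135.2,211.5),np.pi/2-.2)
E
```

```text
pos [472.5 -36.9 211.4] yaw_y 1.3688 tilt [ 0.0008 -0.0079] units tool [ 1.6   8.46 -0.07] turn z -0.02 q [-0.23  0.28 -0.52  0.77 -0.01 -0.03] F [ 2.2 -6.9  8.7] w 19.2 t 16.2833
```

>>> step_arm(
  plan="1 0.039 0.205 0 0 0 0;1 0.039 0.205 0 0 0 0;1 0.039 0.205 0 0 0 0;1 0.039 0.205 0 0 0 0;1 0.039 0.205 0 0 0 0;1 0.039 0.205 0 0 0 0;1 0.039 0.205 0 0 0 0;1 0.039 0.205 0 0 0 0;1 0.039 0.205 0 0 0 0;1 0.039 0.205 0 0 0 0;1 0.039 0.205 0 0 0 0;1 0.039 0.205 0 0 0 0;1 0.039 0.205 0 0 0 0;1 0.039 0.205 0 0 0 0;1 0.039 0.205 0 0 0 0;1 0.039 0.205 0 0 0 0;1 0.039 0.205 0 0 0 0;1 0.039 0.205 0 0 0 0;1 0.039 0.205 0 0 0 0;1 0.039 0.205 0 0 0 0",
)

```text
time: 17.95
ee_pos: [473.7, 46.3, 211.4]
ee_rot: [0.317, 3.123, -0.013]
ft_force: [2.5, -8.5, 9.8]
width: 19.1
grasp_force: 69.8
```

```bash
python3 - <<'E'
from h import *
need((475.2,135.2,211.5),np.pi/2-.2)
E
```

```text
pos [473.7  46.3 211.4] yaw_y 1.3687 tilt [ 0.0013 -0.0087] units tool [ 0.82  4.37 -0.05] turn z -0.03 q [-0.05  0.28 -0.52  0.77 -0.01  0.15] F [ 2.5 -8.5  9.8] w 19.1 t 17.95
```

>>> step_arm(
  plan="1 0.039 0.205 0 0 0 0;1 0.039 0.205 0 0 0 0;1 0.039 0.205 0 0 0 0;1 0.039 0.205 0 0 0 0;1 0.039 0.205 0 0 0 0;1 0.039 0.205 0 0 0 0;1 0.039 0.205 0 0 0 0;1 0.039 0.205 0 0 0 0;1 0.039 0.205 0 0 0 0;1 0.039 0.205 0 0 0 0;1 0.039 0.205 0 0 0 0;1 0.039 0.205 0 0 0 0;1 0.039 0.205 0 0 0 0;1 0.039 0.205 0 0 0 0;1 0.039 0.205 0 0 0 0;1 0.039 0.205 0 0 0 0;1 0.039 0.205 0 0 0 0;1 0.039 0.205 0 0 0 0;1 0.039 0.205 0 0 0 0;1 0.039 0.205 0 0 0 0",
)

```text
time: 19.62
ee_pos: [474.8, 129.2, 211.3]
ee_rot: [0.317, 3.123, -0.015]
ft_force: [1.4, -10.2, 10.1]
width: 19.3
grasp_force: 70.0
```

>>> step_arm(
  plan="1 0.039 0.205 0 0 0 0;1 0.02 0.1 0 0 0 0;1 0 0 0 0 0 0",
)

```text
time: 19.87
ee_pos: [474.9, 136.7, 211.4]
ee_rot: [0.316, 3.123, -0.009]
ft_force: [2.7, -4.3, 10.5]
width: 18.7
grasp_force: 69.8
```

```bash
python3 - <<'E'
from h import *
need((475.2,135.2,211.5),np.pi/2-.2)
E
```

```text
pos [474.9 136.7 211.4] yaw_y 1.3693 tilt [ 0.0021 -0.0061] units tool [-0.03 -0.07 -0.01] turn z -0.02 q [ 0.13  0.31 -0.47  0.79 -0.01  0.34] F [ 2.7 -4.3 10.5] w 18.7 t 19.8667
```

>>> step_arm(
  plan="1 0 0 -0.4 0 0 0;1 0 0 -0.8 0 0 0;1 0 0 -0.9 0 0 0;1 0 0 -0.9 0 0 0;1 0 0 -0.8 0 0 0;1 0 0 -0.4 0 0 0;1 0 0 0 0 0 0",
)

```text
time: 20.45
ee_pos: [474.0, 138.6, 295.4]
ee_rot: [-0.314, -3.126, -0.0]
ft_force: [0.3, -0.0, -1.5]
width: 18.9
grasp_force: 68.5
```

```bash
python3 - <<'E'
from h import *
need((604,-351.3,300),np.pi/2-.2)
E
```

```text
pos [474.  138.6 295.4] yaw_y 1.3705 tilt [-0.0001  0.0002] units tool [-11.25 -22.71  -0.24] turn z -0.0 q [ 0.13  0.23 -0.35  0.99  0.    0.34] F [ 0.3 -0.  -1.5] w 18.9 t 20.45
```

>>> step_arm(
  plan="1 -0.25 -0.5 0 0 0 0;1 -0.45 -0.9 0 0 0 0;1 -0.45 -0.9 0 0 0 0;1 -0.45 -0.9 0 0 0 0;1 -0.45 -0.9 0 0 0 0;1 -0.45 -0.9 0 0 0 0;1 -0.45 -0.9 0 0 0 0;1 -0.45 -0.9 0 0 0 0;1 -0.45 -0.9 0 0 0 0;1 -0.45 -0.9 0 0 0 0;1 -0.45 -0.9 0 0 0 0;1 -0.45 -0.9 0 0 0 0;1 -0.45 -0.9 0 0 0 0;1 -0.45 -0.9 0 0 0 0;1 -0.45 -0.9 0 0 0 0;1 -0.45 -0.9 0 0 0 0;1 -0.45 -0.9 0 0 0 0;1 -0.45 -0.9 0 0 0 0;1 -0.45 -0.9 0 0 0 0;1 -0.45 -0.9 0 0 0 0",
)

```text
time: 22.12
ee_pos: [575.7, -242.7, 292.2]
ee_rot: [-0.315, -3.122, -0.002]
ft_force: [0.0, 0.8, -0.5]
width: 18.9
grasp_force: 68.6
```

>>> step_arm(
  plan="1 -0.45 -0.9 0 0 0 0;1 -0.45 -0.9 0 0 0 0;1 -0.45 -0.9 0 0 0 0;1 -0.45 -0.9 0 0 0 0;1 -0.45 -0.9 0 0 0 0;1 -0.2 -0.4 0 0 0 0;1 0 -0.1 0 0 0 0;1 0 0 0 0 0 0",
)

```text
time: 22.78
ee_pos: [604.1, -349.4, 292.8]
ee_rot: [-0.316, -3.123, -0.003]
ft_force: [-0.0, -0.3, -1.4]
width: 19.2
grasp_force: 68.6
```

```bash
python3 - <<'E'
from h import *
need((604,-351.3,168),np.pi/2-.2)
a=cap('side'); b=cap('scene'); w=cap('wrist')
def px(d,X): c=d['R']@np.array(X)+d['t']; return (d['K'][:2,:2]@(c[:2]/c[2])+d['K'][:2,2])
p=ctrl.observe()['ee_pos']; tip=(p[0],p[1],p[2]-139.1); ims=[]
for d in(a,b):
    u,v=px(d,tip).round().astype(int); print(u,v); c=d['color'][v-50:v+25,u-50:u+50]; ims.append(cv2.resize(c,(400,300),interpolation=2))
save(np.hstack(ims),'tip2')
E
```

```text
pos [ 604.1 -349.4  292.8] yaw_y 1.3694 tilt [-0.0024  0.0019] units tool [-0.03 -0.1   6.24] turn z -0.02 q [-0.63  0.62  0.25  1.2   0.   -0.43] F [-0.  -0.3 -1.4] w 19.2 t 22.7833
377 378
212 337
```

View pics/tip2.png

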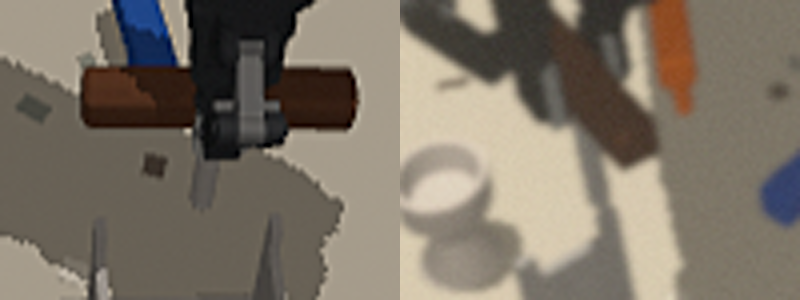

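>>> step_arm(
  plan="1 -0.02 -0.1 0.5 0 0 0;1 0 0 0.9 0 0 0;1 0 0 0.9 0 0 0;1 0 0 0.9 0 0 0;1 0 0 0.9 0 0 0;1 0 0 0.9 0 0 0;1 0 0 0.7 0 0 0;1 0 0 0.3 0 0 0;1 0 0 0 0 0 0;1 0 0 0 0 0 0",
)

```text
time: 23.77
ee_pos: [605.1, -350.8, 174.6]
ee_rot: [-0.313, -3.126, -0.0]
ft_force: [0.2, -0.6, -0.9]
width: 19.4
grasp_force: 68.6
```

```bash
python3 - <<'E'
from h import *
need((604,-351.3,150.1),np.pi/2-.2)
E
```

```text
pos [ 605.1 -350.8  174.6] yaw_y 1.3709 tilt [-0.0002  0.0001] units tool [ 0.05 -0.03  1.22] turn z 0.0 q [-0.63  0.7   0.08  0.96 -0.   -0.43] F [ 0.2 -0.6 -0.9] w 19.4 t 23.7667
```

>>> step_arm(
  plan="1 0.04 -0.02 0.3 0 0 0;1 0 0 0.3 0 0 0;1 0 0 0.3 0 0 0;1 0 0 0.15 0 0 0;1 0 0 0.1 0 0 0;1 0 0 0 0 0 0",
)

```text
time: 24.27
ee_pos: [603.8, -351.3, 150.8]
ee_rot: [-0.314, -3.125, -0.001]
ft_force: [-0.1, -0.8, -1.5]
width: 19.1
grasp_force: 68.6
```

```bash
python3 - <<'E'
from h import *
need((604,-351.3,150.1),np.pi/2-.2)
E
```

```text
pos [ 603.8 -351.3  150.8] yaw_y 1.3703 tilt [-0.0009  0.0006] units tool [-0.01  0.    0.03] turn z -0.01 q [-0.63  0.72  0.06  0.91 -0.   -0.43] F [-0.1 -0.8 -1.5] w 19.1 t 24.2667
```

>>> step_arm(
  plan="1 0 0 0.05 0 0 0;1 0 0 0 0 0 0",
)

```text
time: 24.43
ee_pos: [604.2, -351.5, 150.5]
ee_rot: [0.314, 3.126, -0.0]
ft_force: [0.2, -0.4, -1.5]
width: 18.8
grasp_force: 68.6
```

>>> step_arm(
  plan="0.5 0 0 0 0 0 0;0.3 0 0 0 0 0 0;0 0 0 0 0 0 0;-0.5 0 0 0 0 0 0;-1 0 0 0 0 0 0;-1 0 0 0 0 0 0;-1 0 0 0 0 0 0;-1 0 0 0 0 0 0",
)

```text
time: 25.1
ee_pos: [604.2, -351.5, 150.5]
ee_rot: [0.314, 3.126, -0.0]
ft_force: [0.3, -0.3, 0.5]
width: 85.2
grasp_force: 0.0
```

>>> step_arm(
  plan="-1 0 0 -0.3 0 0 0;-1 0 0 -0.6 0 0 0;-1 0 0 -0.9 0 0 0;-1 0 0 -0.9 0 0 0;-1 0 0 -0.9 0 0 0;-1 0 0 -0.9 0 0 0;-1 0 0 -0.9 0 0 0;-1 0 0 -0.6 0 0 0;-1 0 0 0 0 0 0",
)

```text
time: 25.85
ee_pos: [605.5, -352.3, 275.4]
ee_rot: [0.314, 3.12, -0.006]
ft_force: [0.3, -0.7, 0.8]
width: 85.3
grasp_force: 0.0
```

```bash
python3 - <<'E'
from h import *
need((545,168,290),np.pi/2-.2)
d=cap('wrist'); s=cap('side'); save(np.hstack([cv2.resize(d['color'][120:400,200:500],(400,373)),cv2.resize(s['color'][345:450,310:440],(400,373))]),'hung')
P=cloud(s); z=P[...,2]; hsv=cv2.cvtColor(s['color'],cv2.COLOR_RGB2HSV); m=(hsv[...,0]<20)&(hsv[...,1]>90)&(hsv[...,2]<150)&(abs(P[...,0]-604)<70)&(abs(P[...,1]+352)<40)&(z>101)&(z<115); p=P[m]; print(len(p),line(p[:,:2]).round(2),np.median(z[m]))
E
```

```text
pos [ 605.5 -352.3  275.4] yaw_y 1.3704 tilt [ 0.0056 -0.0041] units tool [ 8.14 24.89 -0.85] turn z -0.0 q [-0.63  0.63  0.22  1.15  0.   -0.43] F [ 0.3 -0.7  0.8] w 85.3 t 25.85
630 [ 9.8000e-01 -2.0000e-01  6.0373e+02 -3.5361e+02] 108.0808850887068
```

View pics/hung.png

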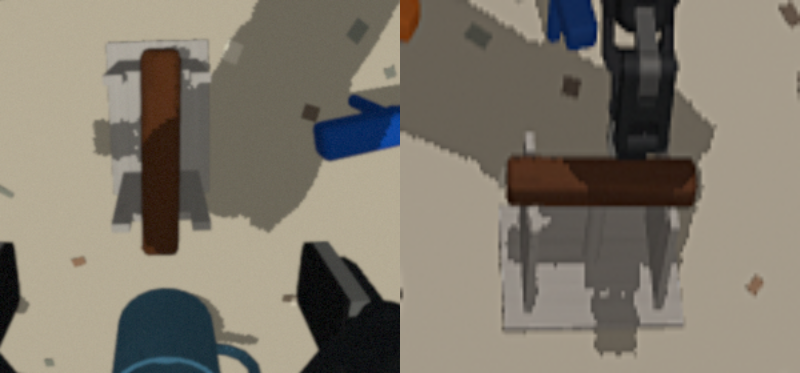

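The wooden bar lies level in both notches again: left crop (160,150), right crop (600,180), at the original line and height. Next is the lever.

>>> step_arm(
  plan="1 0.2 0.5 -0.3 0 0 0;1 0.32 0.93 -0.3 0 0 0;1 0.32 0.93 0 0 0 0;1 0.32 0.93 0 0 0 0;1 0.32 0.93 0 0 0 0;1 0.32 0.93 0 0 0 0;1 0.32 0.93 0 0 0 0;1 0.32 0.93 0 0 0 0;1 0.32 0.93 0 0 0 0;1 0.32 0.93 0 0 0 0;1 0.32 0.93 0 0 0 0;1 0.32 0.93 0 0 0 0;1 0.32 0.93 0 0 0 0;1 0.32 0.93 0 0 0 0;1 0.32 0.93 0 0 0 0;1 0.32 0.93 0 0 0 0;1 0.32 0.93 0 0 0 0;1 0.32 0.93 0 0 0 0",
)

```text
time: 27.45
ee_pos: [557.2, -7.7, 281.7]
ee_rot: [-0.314, -3.124, -0.001]
ft_force: [-0.3, 0.5, 0.8]
width: -0.0
grasp_force: 0.0
```

>>> step_arm(
  plan="1 0.32 0.93 0 0 0 0;1 0.32 0.93 0 0 0 0;1 0.32 0.93 0 0 0 0;1 0.32 0.93 0 0 0 0;1 0.32 0.93 0 0 0 0;1 0.32 0.93 0 0 0 0;1 0.32 0.93 0 0 0 0;1 0.32 0.93 0 0 0 0;1 0.3 0.7 0 0 0 0;1 0 0 0 0 0 -0.8;1 0 0 0 0 0 -0.8;1 0 0 0 0 0 -0.7;1 0 0 0 0 0 0",
)

```text
time: 28.53
ee_pos: [533.6, 162.1, 281.7]
ee_rot: [-0.023, -3.139, 0.0]
ft_force: [-0.3, -0.7, -0.4]
width: -0.1
grasp_force: 0.0
```

```bash
python3 - <<'E'
from h import *
need((545,166,236),np.pi/2-.0155)
a=cap('side'); b=cap('scene')
for d in(a,b):
    P=cloud(d); z=P[...,2]; V=d['color'].max(2); m=(z>160)&(z<190)&(P[...,0]>560)&(P[...,0]<640)&(P[...,1]>130)&(P[...,1]<200); p=P[m]; print(len(p),np.percentile(p,[5,50,95],axis=0).round(1).tolist() if len(p) else '')
save(np.hstack([cv2.resize(a['color'][130:260,240:380],(400,372)),cv2.resize(b['color'][150:260,290:430],(400,372))]),'lev')
E
```

```text
pos [533.6 162.1 281.7] yaw_y 1.5561 tilt [-0.0021 -0.0002] units tool [-0.57  0.2   2.28] turn z 0.01 q [ 0.16  0.36 -0.21  1.01  0.    0.18] F [-0.3 -0.7 -0.4] w -0.1 t 28.5333
83 [[584.7, 144.8, 175.5], [590.1, 159.6, 180.8], [597.1, 183.0, 184.6]]
101 [[587.4, 144.0, 163.0], [594.8, 160.8, 176.8], [598.8, 180.8, 180.8]]
```

View pics/lev.png

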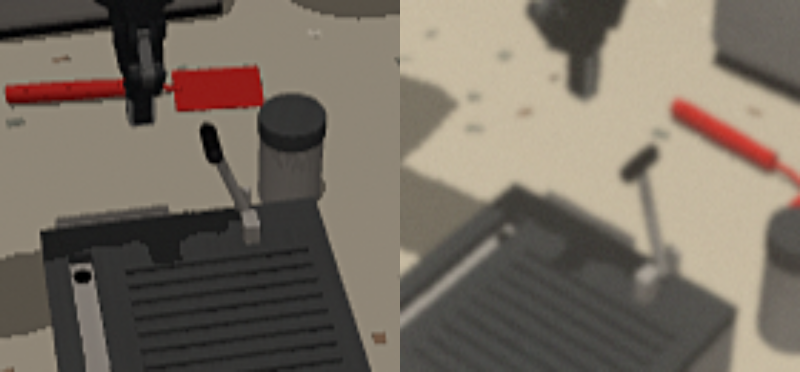

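The crossbar shows at left crop (210,143) and right crop (640,163), about (592,165,175) as expected. The gripper is in front of it.

>>> step_arm(
  plan="1 0 0.15 0.8 0 0 0;1 0 0 0.8 0 0 0;1 0 0 0.65 0 0 0;1 -0.6 0 0 0 0 0;1 -0.6 0 0 0 0 0;1 -0.4 0 0 0 0 0;1 -0.4 0 0 0 0 0;1 -0.4 0 0 0 0 0;1 -0.4 0 0 0 0 0;1 -0.4 0 0 0 0 0;1 -0.4 0 0 0 0 0;1 -0.4 0 0 0 0 0;1 -0.4 0 0 0 0 0;1 -0.3 0 0 0 0 0;1 0 0 0 0 0 0",
)

```text
time: 29.88
ee_pos: [629.3, 162.9, 236.3]
ee_rot: [-0.026, -3.139, 0.001]
ft_force: [-4.5, 0.5, -1.7]
width: 0.0
grasp_force: 2.0
```

>>> step_arm(
  plan="1 -0.2 0 0 0 0 0;1 -0.15 0 0 0 0 0;1 0 0 0 0 0 0",
)

```text
time: 30.13
ee_pos: [635.4, 162.8, 236.6]
ee_rot: [-0.026, -3.139, 0.001]
ft_force: [-4.9, -0.3, -1.5]
width: 0.5
grasp_force: 2.4
```

>>> step_arm(
  plan="1 -0.15 0 0 0 0 0;1 -0.1 0 0 0 0 0;1 0 0 0 0 0 0",
)

```text
time: 30.38
ee_pos: [639.2, 162.8, 236.4]
ee_rot: [-0.025, -3.137, 0.001]
ft_force: [-7.1, 0.3, -1.4]
width: -0.1
grasp_force: 3.6
```

>>> step_arm(
  plan="1 -0.08 0 0 0 0 0;1 0 0 0 0 0 0",
)

```text
time: 30.55
ee_pos: [639.7, 162.8, 236.2]
ee_rot: [-0.025, -3.135, 0.001]
ft_force: [-9.7, -0.5, -0.3]
width: -0.1
grasp_force: 5.2
```

>>> step_arm(
  plan="1 -0.08 0 0 0 0 0;1 0 0 0 0 0 0;1 0 0 0 0 0 0",
)

```text
time: 30.8
ee_pos: [640.1, 162.8, 236.1]
ee_rot: [-0.025, -3.132, 0.001]
ft_force: [-13.7, -1.1, 0.9]
width: 0.0
grasp_force: 6.9
```

>>> step_arm(
  plan="1 0.3 0 0 0 0 0;1 0.5 0 0 0 0 0;1 0.5 0 0 0 0 0;1 0.5 0 0 0 0 0;1 0.5 0 0 0 0 0;1 0.5 0 0 0 0 0;1 0.5 0 0 0 0 0;1 0.5 0 0 0 0 0;1 0.6 0 0 0 0 0;1 0.6 0 0 0 0 0;1 0.5 0 0 0 0 0;1 0 0 -0.7 0 0 0;1 0 0 -0.9 0 0 0;1 0 0 -0.9 0 0 0;1 0 0 -0.6 0 0 0;1 0 0 0 0 0 0;1 0 0 0 0 0 0",
)

```text
time: 32.22
ee_pos: [535.5, 164.8, 300.7]
ee_rot: [0.026, 3.137, 0.001]
ft_force: [-1.0, 0.5, -0.5]
width: 0.2
grasp_force: 0.0
```

```bash
python3 - <<'E'
from h import *
need((545,166,236))
for n in('side','scene'):
    d=cap(n); P=cloud(d); z=P[...,2]
    def rep(t,x0,x1,y0,y1,z0,z1):
        m=(z>z0)&(z<z1)&(P[...,0]>x0)&(P[...,0]<x1)&(P[...,1]>y0)&(P[...,1]<y1); p=P[m]; print(n,t,len(p),np.percentile(p,[5,50,95],axis=0).round(1).tolist() if len(p) else '')
    rep('lever',560,700,130,200,160,190); rep('tray',430,600,190,300,58,72); rep('egg',410,530,-405,-305,50,72); rep('tin',620,760,200,340,85,105); rep('bar',540,670,-392,-312,103,115)
    save(d['color'],n+'9')
E
```

```text
pos [535.5 164.8 300.7] yaw_y 1.5543 tilt [0.0047 0.0005] units tool [-0.46  0.07  3.24] turn z None q [ 0.17  0.34 -0.17  1.05 -0.    0.18] F [-1.   0.5 -0.5] w 0.2 t 32.2167
side lever 85 [[584.9, 144.8, 173.9], [590.8, 161.7, 181.1], [597.2, 181.9, 184.1]]
side tray 118 [[466.4, 205.6, 66.6], [513.1, 211.2, 69.3], [556.5, 218.4, 71.7]]
side egg 590 [[438.3, -367.2, 50.6], [458.9, -341.2, 59.5], [479.1, -323.6, 69.5]]
side tin 382 [[660.3, 252.4, 87.6], [686.6, 274.0, 98.4], [712.4, 306.7, 101.8]]
side bar 652 [[556.0, -366.2, 104.3], [604.9, -351.9, 108.1], [651.8, -338.0, 111.1]]
scene lever 100 [[586.8, 143.2, 163.2], [594.5, 161.6, 176.2], [598.9, 180.8, 180.4]]
scene tray 105 [[468.2, 203.9, 64.4], [514.8, 208.7, 67.0], [559.1, 215.4, 69.7]]
scene egg 368 [[438.1, -368.6, 50.8], [457.5, -346.0, 60.6], [482.6, -325.5, 66.4]]
scene tin 373 [[664.3, 250.9, 87.4], [691.2, 274.5, 95.8], [716.3, 303.0, 98.6]]
scene bar 501 [[559.1, -366.7, 103.9], [608.7, -353.5, 106.0], [654.1, -340.0, 108.1]]
```

View pics/side9.png

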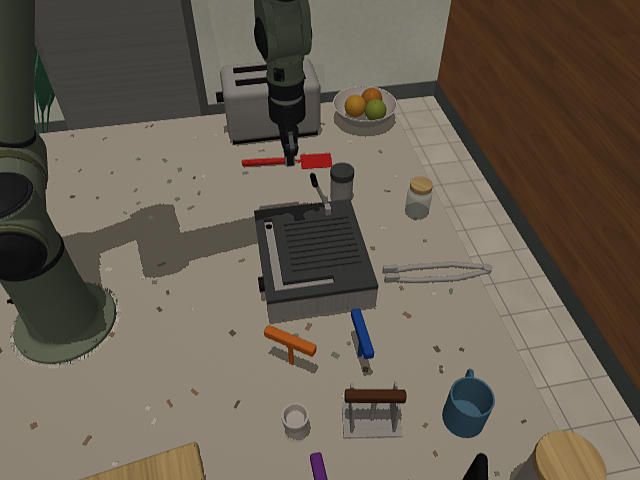

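The final side view shows the scraper hung at (375,396), the lever back at rest at (317,185), the tray home, and the egg cup (296,420), tin and spatula where they were.

```bash
python3 -c "
from plant import ctrl
print(ctrl.finish_job())"
```

```text
the job is handed in; nothing more can be done
None
```

I handed the job in at about 32 s on the robot's clock: tray pushed home, gutter scraped from the closed end to the drain, scraper back in its rest, drain lever swung to its stop and sprung back, with the egg cup, spice tin and spatula not moved.

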